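# Twist the proud test cup home in its holder

### The job

Two metal test cups sit in their round holders on the bench; one is home, the other is stuck part-way down, standing proud and turned out of line. Grip the proud cup by its head and twist it while pressing down, until its head sits fully down on the holder's rim and its two wings are in line with the holder's two ribs, then let go. Leave the other cup alone.

Things in the scene. Friction and masses are not known exactly. Their poses are not given: they have to be found in the camera images.
- cup_grip (a point): Where to grip the proud cup, on its axis. Aluminium, 0.22 kg: round head 40 mm tall, 26 mm mouth on top, 36 mm over two flat sides (y), 58 mm over two wings (x); below it a round stem 39 mm wide, 30 long, already in the bore. Point is 12 mm below the head's top, 28 above its underside. Fingers close along y on the flat sides; gripped lower, tips hit the holder.
- cup: The same cup; origin at the centre of its stem's foot, x along the wings, z up. Its head's underside starts 8 to 11 mm above the rim and stops on the rim. Sprung rubber pads hold the stem by friction: 10 to 25 N against a straight push, less while it is twisted (up to 0.3 N m), so grip firmly. Wings start 45 to 70 deg anticlockwise (from above) of the ribs: turn clockwise.
- holder_rim (a point): Rim centre of the proud cup's holder: round, aluminium, fixed, 68 mm wide, rim 45 mm above the bench, bore 43 mm, dark 90 mm round foot. x runs along the line of its two dark index ribs, on opposite sides 32 to 44 mm from the axis, 1 mm higher than the rim; z up. Cup home: cup_grip 28 mm above this point, cup x in line with this x (either way round).
- seated_cup_grip (a point): The same grip point on the other, identical cup, which is already home in its own identical holder: its head sits on the rim, 28 mm below this point, in line with the ribs. To be left alone.
Things that resemble listed ones, but are neither listed nor needed, are in the scene too. What is shaped like the part that bears holder_rim but red is not meant. Leave any yellow look-alike of the cup alone.

How it is judged:
At the end, for the whole second after the job is handed in: The proud cup's head sits on its holder's rim (within 2.5 mm), upright, its wings in line with the holder's ribs within 15 degrees, and the other cup has not moved by more than 8 mm (z of cup_grip in the frame of holder_rim below 0.0305 m and horizontal distance between cup_grip and holder_rim below 0.006 m and angle between the x axis of cup_grip and the x axis of holder_rim, either way round below 0.27 rad and angle between cup_grip's own z axis and vertical below 0.09 rad and distance of seated_cup_grip from where it was at the start of the episode below 0.008 m); the robot touches nothing.
It fails at once if the other cup is pulled or pushed out of its place by more than 8 mm (distance of seated_cup_grip from where it was at the start of the episode above 0.008 m).
It also fails if it takes over 40 s, if anything falls off the work surface, if the arm or the gripper's body presses on something with over 40 N, if the wrist force passes 120 N, or if a joint passes its speed limit or range.

### The arm

A 6-joint arm with a two-finger parallel gripper is mounted at the origin on a cart in front of the work surface, level with it; the furniture and walls round the work are solid. World frame = base frame: x ahead of the robot, y to its left, z up, the work surface at z = 0. Lengths are in m, angles in rad, forces in N, time in s.
With the tool pointing down it reaches from about 0.3 to 0.95 m from the base axis. Payload 3.1 kg.
Tool frame: the origin (TCP) lies midway between the tips of the shut fingers; the grasp point (between the pads) lies 19 mm behind it; z points along the fingers, x is the direction in which the jaws open and shut, and the axes are right-handed (so a half turn about z gives the same grasp; the last joint's range is limited). The gripper opens to 85 mm and grips with 20 to 120 N. Pads are 22 mm wide; open, the fingers measure 114 mm over their backs; the gripper's body (76 mm by 85 mm) begins 54 mm behind the grasp point. The pads swing forward as they close: fully open they stand 13 mm farther back than shut.
Start: joints at [-1.411, 0.308, 1.634, -0, 1.2, -0.07], TCP at [0.142, -0.609, 0.204] pointing down, gripper open.
Joint ranges: [-3.06, 3.06], [-0.79, 1.96], [0.05, 2.63], [-1.19, 4.34], [0.05, 2.64], [-2.94, 2.94]. Speed limits (rad/s): [2.79, 2.79, 3.14, 3.14, 3.14, 3.14].

### API

Orientations are given as a unit quaternion [x, y, z, w].
In Python, from rig import r, eyes, workorder gives the robot as it stands.
- The arm moves only by the tool move_arm, never from a script. Its argument "deltas" is a list of rows, each an object of numbers: "x", "y", "z": the shift along the tool's x, y, z in m; "rx", "ry", "rz": the turn, a rotation vector about the tool's x, y, z in rad. A call has exactly 10 rows; each row shifts and turns the pose as measured when the row begins, along the tool's axes as they then stand; what a row does not reach is not made up. A row lasts 1/12 s, in which the tool goes at most 41.7 mm and 7.16 degrees, less where a joint would pass 70% of its speed; a pose out of reach is approached as far as the arm can. A call is refused whole if a number of a shift passes 0.0417 or a number of a turn 0.125, either way. A call with a gripper value outside its range is refused whole. "grip" is the opening, from -1 (shut) to 1 (fully open), set as the call begins (left out, the last holds). The fingers move at their own pace and stop on an object; the grip force is fixed at half the most. Time passes only in rows, so rows that do not move let the fingers close, or fill a call up. It gives the time, the measured TCP pose, the force and the opening at its end, in the units of the state.
- r.get_obs(): the state, without advancing time (a new reading comes with each control period).
- eyes.capture(name): name is "scene" or "top" or "wrist"; returns a dict with "image" (400x640x3 uint8, red, green, blue), "fx", "fy", "cx", "cy" (pixels), "R" (3x3) and "t" (3): a world point X has camera coordinates R X + t. Camera axes: x right, y down, z forward; pixel columns grow to the right and rows downward; lengths in m; the calibration is good to about 2 mm. A picture is of the moment at which its call begins. There is no depth.
- workorder.hand_in(): hands the job in, once; it reports no verdict.
The state is a dict: "clock": time; "joint_positions": joint angles; "qd": joint speeds; "tau": joint torques, N m; "position": TCP position; "tcp_rot": TCP orientation; "force": force on the tool from outside, world axes, zero at the start; "moment": the same for the moment, N m; "width": finger opening in m.
Only numpy, scipy, OpenCV 4.12 (cv2) and the standard library are available. Lean on these libraries where they do the work, as an engineer would, in place of code of your own. Each camera call takes 0.05 s, during which the arm holds its last target. There are 200 camera calls.

## Working session

There is one attempt and no reset: what is moved stays moved. The work goes in short steps, Python scripts to look and compute and a tool call to move; the robot and the scene stay as the last step left them, time stands still between calls to the robot, and variables do not carry over. Pictures are saved under pics/ and viewed, about 8 in all and at most 12, crops included, and the job is handed in when it is done.

Besides the shell and the picture viewer there is one more tool, called after "Call:" as name([rows], argument=value, ...), one row to a line, values as JSON. move_arm: Moves the arm, as the interface text tells. Its arguments: {"type":"object","properties":{"deltas":{"type":"array"},"grip":{"type":"number"}},"required":["deltas"]}

```bash
mkdir -p pics; ls; cat > h.py <<'E'
import numpy as np, cv2
from rig import r, eyes, workorder
from scipy.spatial.transform import Rotation as Ro
def cap(n,f,crop=None,s=1):
    c=eyes.capture(n); im=c["image"][:,:,::-1].copy()
    np.savez("pics/"+f+".npz",**c)
    if crop: x0,y0,x1,y1=crop; im=im[y0:y1,x0:x1]
    if s!=1: im=cv2.resize(im,None,fx=s,fy=s,interpolation=cv2.INTER_CUBIC)
    cv2.imwrite("pics/"+f+".png",im); return c
def crop(f,g,c,s):
    im=np.load("pics/"+f+".npz")["image"][:,:,::-1]; x0,y0,x1,y1=c
    cv2.imwrite("pics/"+g+".png",cv2.resize(im[y0:y1,x0:x1],None,fx=s,fy=s,interpolation=cv2.INTER_CUBIC))
def ray(f,u,v,z):
    c=np.load("pics/"+f+".npz"); d=c["R"].T@np.array([(u-c["cx"])/c["fx"],(v-c["cy"])/c["fy"],1]); o=-c["R"].T@c["t"]
    return o+d*(z-o[2])/d[2]
def proj(f,X):
    c=np.load("pics/"+f+".npz"); p=c["R"]@np.asarray(X)+c["t"]; return np.array([c["fx"]*p[0]/p[2]+c["cx"],c["fy"]*p[1]/p[2]+c["cy"]])
E
python3 - <<'E'
from h import *
cap("top","top1"); cap("scene","sc1")
a=cv2.imread("pics/top1.png"); b=cv2.imread("pics/sc1.png")
cv2.imwrite("pics/both.png",cv2.resize(np.vstack([a,b]),(480,600)) if 0 else np.vstack([cv2.resize(a,(480,300)),cv2.resize(b,(480,300))]))
o=r.get_obs(); print(o["clock"],o["position"],Ro.from_quat(o["tcp_rot"]).as_matrix().round(3),o["force"],o["width"])
for n in("top1","sc1"):
    c=np.load(f"pics/{n}.npz"); print(-c["R"].T@c["t"],c["fx"])
E
```

```text
pics
0.1 [ 0.14220719 -0.60775103  0.20282975] [[ 0.228 -0.974 -0.   ]
 [-0.974 -0.228  0.002]
 [-0.002 -0.    -1.   ]] [ 0.76087167 -0.10781583 -0.60417925] 0.08535760231136046
[ 0.41243973 -0.01293025  0.91862332] 427.6265504590999
[0.15866194 0.76568965 0.46101346] 446.93150320242887
```

View pics/top1.png

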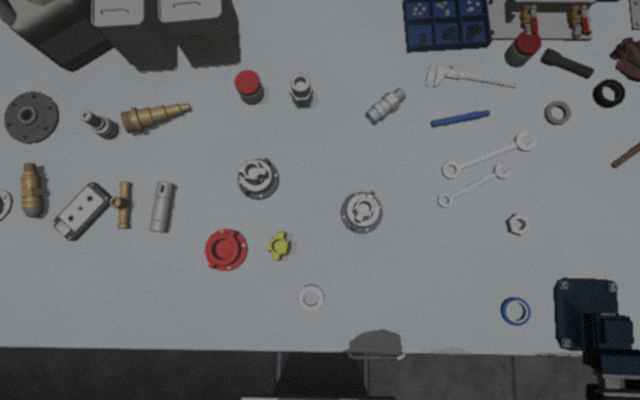

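View pics/sc1.png

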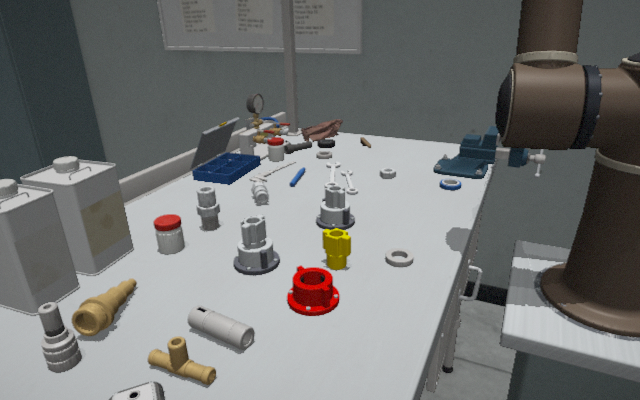

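The top view shows the holders at about (258,178) and (362,211). In the scene view they are at (256,250) and (335,212). I'll enlarge both.

```bash
python3 - <<'E'
from h import *
crop("top1","a",(228,148,293,208),6);crop("top1","b",(330,180,395,240),6)
crop("sc1","c",(225,205,290,275),6);crop("sc1","d",(305,170,370,240),6)
R=lambda n:cv2.resize(cv2.imread(f"pics/{n}.png"),(390,300 if 0 else 390)) 
I=lambda n:cv2.imread(f"pics/{n}.png")
A=np.hstack([I("a"),I("b")]); cv2.imwrite("pics/tc.png",A)
A=np.hstack([I("c"),I("d")]); cv2.imwrite("pics/sc.png",A)
E
```

```text
(no output)
```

View pics/tc.png

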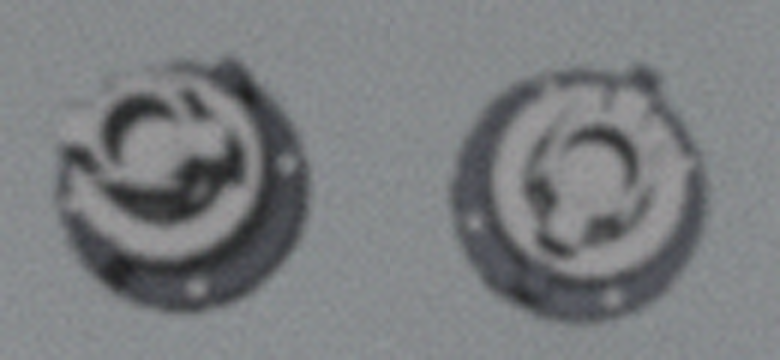

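View pics/sc.png

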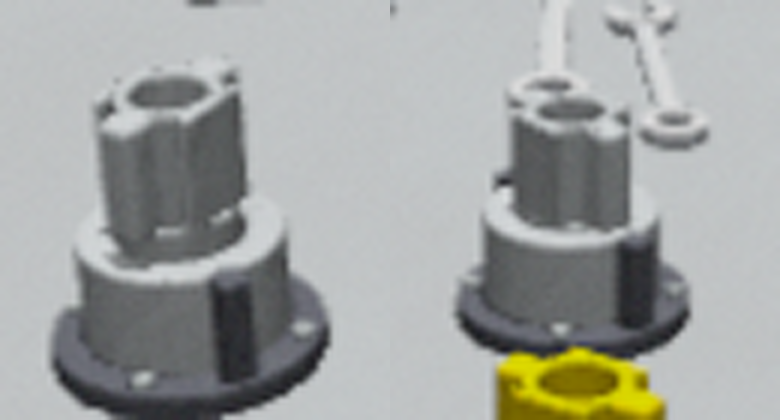

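The left holder (a) has the proud cup: a dark gap shows under its head. Its wings run left to right in the top crop, and the ribs are at crop (235,75) and (118,270).

```bash
python3 - <<'E'
from h import *
T=lambda x,y,z:ray("top1",228+x/6,148+y/6,z)
S=lambda x,y,z:ray("sc1",225+x/6,205+y/6,z)
rc=T(166,165,.045);print("rim T",rc,"rim S",S(182,237,.045)); print("foot T",T(183,190,.008),"footS",S(191,345,.008))
m=T(143,140,.0945);print("mouth T",m,"S",S(168,92,.0945))
an=lambda a,b:np.degrees(np.arctan2(*(b-a)[1::-1]))%180
print("wings T",an(T(75,130,.0945),T(222,148,.0945)),"S",an(S(120,124,.0945),S(232,74,.0945)))
print("ribs T",an(T(118,270,.03),T(237,77,.046)))
ft=T(183,190,.008)
print("rib S top", S(233,282,.046),an(ft*[1,1,0],S(233,282,.046)*[1,1,0]))
print("seated", ray("top1",330+(598-390)/6,180+170/6,.085),ray("top1",330+(590-390)/6,180+175/6,.045))
# image overlay of hypotheses
E
```

```text
rim T [0.60251566 0.13774852 0.045     ] rim S [0.59814885 0.14645698 0.045     ]
foot T [0.60137806 0.13761672 0.008     ] footS [0.59562384 0.15072276 0.008     ]
mouth T [0.60006473 0.13710284 0.0945    ] S [0.60052773 0.1432022  0.0945    ]
wings T 83.53015703142826 S 73.01310984311961
ribs T 147.56900521611175
rib S top [0.56702081 0.16587267 0.046     ] 140.56557115544663
seated [ 0.5302898  -0.08626771  0.085     ] [ 0.53417784 -0.08704102  0.045     ]
```

Call:
move_arm([
  {"x": -0.029,"y": -0.028,"z": -0.007},
  {"x": -0.029,"y": -0.028,"z": -0.007},
  {"x": -0.029,"y": -0.028,"z": -0.007},
  {"x": -0.029,"y": -0.028,"z": -0.007},
  {"x": -0.029,"y": -0.028,"z": -0.007},
  {"x": -0.029,"y": -0.028,"z": -0.007},
  {"x": -0.029,"y": -0.028,"z": -0.007},
  {"x": -0.029,"y": -0.028,"z": -0.007},
  {"x": -0.029,"y": -0.028,"z": -0.007},
  {"x": -0.029,"y": -0.028,"z": -0.007},
], grip=1)

```text
validation failed for argument at $.de...
```

Call:
move_arm([
  {"x": -0.029,"y": -0.028,"z": -0.007,"rx": 0,"ry": 0,"rz": 0},
  {"x": -0.029,"y": -0.028,"z": -0.007,"rx": 0,"ry": 0,"rz": 0},
  {"x": -0.029,"y": -0.028,"z": -0.007,"rx": 0,"ry": 0,"rz": 0},
  {"x": -0.029,"y": -0.028,"z": -0.007,"rx": 0,"ry": 0,"rz": 0},
  {"x": -0.029,"y": -0.028,"z": -0.007,"rx": 0,"ry": 0,"rz": 0},
  {"x": -0.029,"y": -0.028,"z": -0.007,"rx": 0,"ry": 0,"rz": 0},
  {"x": -0.029,"y": -0.028,"z": -0.007,"rx": 0,"ry": 0,"rz": 0},
  {"x": -0.029,"y": -0.028,"z": -0.007,"rx": 0,"ry": 0,"rz": 0},
  {"x": -0.029,"y": -0.028,"z": -0.007,"rx": 0,"ry": 0,"rz": 0},
  {"x": -0.029,"y": -0.028,"z": -0.007,"rx": 0,"ry": 0,"rz": 0},
], grip=1)

```text
clock: 0.93
position: [0.3472, -0.2563, 0.2662]
tcp_rot: [0.779, -0.627, -0.006, -0.003]
force: [1.0, -0.3, -0.5]
width: 0.085
```

Call:
move_arm([
  {"x": -0.029,"y": -0.028,"z": 0,"rx": 0,"ry": 0,"rz": 0},
  {"x": -0.029,"y": -0.028,"z": 0,"rx": 0,"ry": 0,"rz": 0},
  {"x": -0.029,"y": -0.028,"z": 0,"rx": 0,"ry": 0,"rz": 0},
  {"x": -0.029,"y": -0.028,"z": 0,"rx": 0,"ry": 0,"rz": 0},
  {"x": -0.029,"y": -0.028,"z": 0,"rx": 0,"ry": 0,"rz": 0},
  {"x": -0.029,"y": -0.028,"z": 0,"rx": 0,"ry": 0,"rz": 0},
  {"x": -0.029,"y": -0.028,"z": 0,"rx": 0,"ry": 0,"rz": 0},
  {"x": -0.029,"y": -0.028,"z": 0,"rx": 0,"ry": 0,"rz": 0},
  {"x": -0.029,"y": -0.028,"z": 0,"rx": 0,"ry": 0,"rz": 0},
  {"x": 0,"y": 0,"z": 0,"rx": 0,"ry": 0,"rz": 0},
])

```text
clock: 1.77
position: [0.5421, 0.0716, 0.2688]
tcp_rot: [0.781, -0.625, -0.004, -0.004]
force: [-0.3, -0.0, 0.3]
width: 0.0858
```

```bash
python3 - <<'E'
from h import *
cap("wrist","w1"); o=r.get_obs(); print(o["position"],Ro.from_quat(o["tcp_rot"]).as_matrix().round(3),o["joint_positions"]); print(proj("w1",[.602,.138,.045]))
c=np.load("pics/w1.npz"); print(-c["R"].T@c["t"],c["R"].round(2),c["fx"])
E
```

```text
[0.54034103 0.06908174 0.26836513] [[ 0.218 -0.976 -0.004]
 [-0.976 -0.218  0.01 ]
 [-0.01   0.002 -1.   ]] [0.04091981 0.10028929 1.75102641 0.01031546 1.29409511 1.38872185]
[279.85568387 107.95594585]
[0.61144756 0.08462079 0.43866322] [[ 0.22 -0.98 -0.01]
 [-0.94 -0.21  0.28]
 [-0.27 -0.05 -0.96]] 304.8094104159713
```

View pics/w1.png

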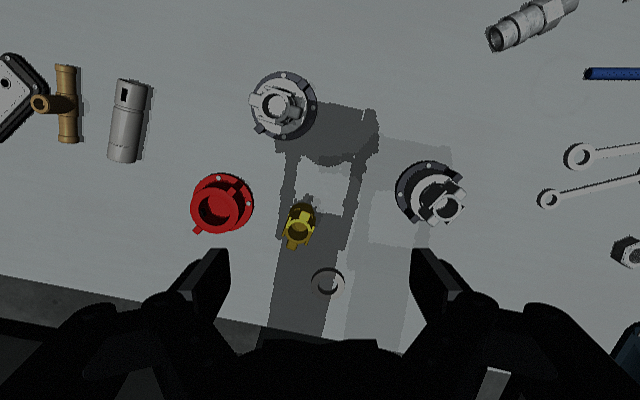

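The proud cup is at (283,105) and the seated one at (435,200). The yellow look-alike and the red holder are in view too. I'll enlarge both cups.

```bash
python3 - <<'E'
from h import *
crop("w1","a",(240,62,325,147),4.7);crop("w1","b",(390,152,475,237),4.7)
A=np.hstack([cv2.imread(f"pics/{n}.png") for n in "ab"]); cv2.imwrite("pics/wc.png",A);print(A.shape)
E
```

```text
(400, 800, 3)
```

View pics/wc.png

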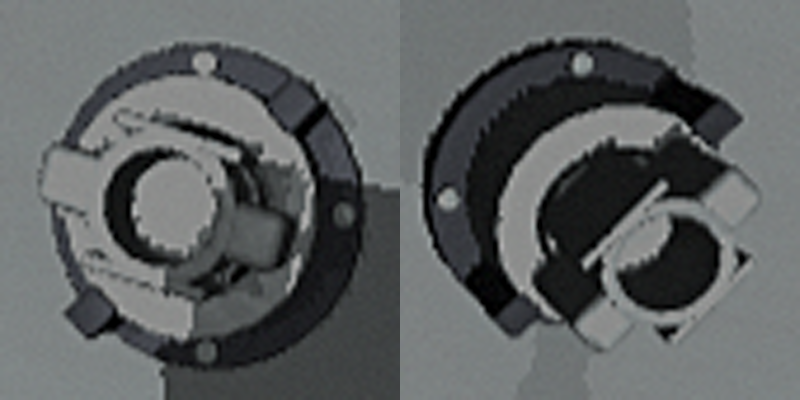

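Enlarged, the proud cup's wings run from crop (65,180) to (265,240) and the ribs from (90,312) to (300,110). By eye the wings are about 60° clockwise of the ribs, but the text says anticlockwise. I'll check this with numbers.

```bash
python3 - <<'E'
from h import *
W=lambda x,y,z:ray("w1",240+x/4.7,62+y/4.7,z)
an=lambda a,b:np.degrees(np.arctan2(*(b-a)[1::-1]))%180
z=.0945
a,b=W(50,176,z),W(285,238,z); print("wings",an(a,b),(a+b)/2,np.linalg.norm(a-b))
m=W(163,206,z); print("mouth",m)
p,q=W(90,306,.046),W(300,112,.046); print("ribs",an(p,q),(p+q)/2,np.linalg.norm(p-q))
print("foot",W(212,205,.006)); print(np.linalg.det(np.load("pics/w1.npz")["R"]))
# flat-edge direction
print("flats",an(W(118,115,z),W(240,158,z)),an(W(90,255,z),W(190,293,z)))
V=lambda x,y,z:ray("w1",390+(x-400)/4.7,152+y/4.7,z)
print("seated wings",an(V(590,330,.085),V(745,190,.085)),"ribs",an(V(510,315,.046),V(722,118,.046)),V(662,262,.085))
E
```

```text
wings 88.3633313704934 [0.60413683 0.13598714 0.0945    ] 0.055433910507506276
mouth [0.60413023 0.13717216 0.0945    ]
ribs 143.2696517760676 [0.60363468 0.13663925 0.046     ] 0.07511100477992733
foot [0.60563526 0.13686736 0.006     ]
1.000000000000005
flats 84.01187645469692 82.18221895749313
seated wings 149.73916712629898 ribs 150.03459160668802 [ 0.53297203 -0.08532688  0.085     ]
```

By the numbers, the wings are at about 85° and the ribs at about 145°. So the wings are about 60° clockwise of the ribs, and the short way home is anticlockwise, contrary to the note. I'll swing the jaws to cup y while moving over the cup.

Call:
move_arm([
  {"x": -0.018,"y": -0.025,"z": 0,"rx": 0,"ry": 0,"rz": -0.12},
  {"x": -0.021,"y": -0.023,"z": 0,"rx": 0,"ry": 0,"rz": -0.12},
  {"x": -0.024,"y": -0.02,"z": 0,"rx": 0,"ry": 0,"rz": -0.12},
  {"x": 0,"y": 0,"z": 0.01,"rx": 0,"ry": 0,"rz": -0.12},
  {"x": 0,"y": 0,"z": 0.01,"rx": 0,"ry": 0,"rz": -0.12},
  {"x": 0,"y": 0,"z": 0.01,"rx": 0,"ry": 0,"rz": -0.12},
  {"x": 0,"y": 0,"z": 0.01,"rx": 0,"ry": 0,"rz": -0.12},
  {"x": 0,"y": 0,"z": 0.01,"rx": 0,"ry": 0,"rz": -0.12},
  {"x": 0,"y": 0,"z": 0.01,"rx": 0,"ry": 0,"rz": -0.12},
  {"x": 0,"y": 0,"z": 0.01,"rx": 0,"ry": 0,"rz": -0.12},
])

```text
clock: 2.65
position: [0.5779, 0.1432, 0.1931]
tcp_rot: [0.999, -0.054, -0.007, -0.0]
force: [0.5, -0.2, -0.7]
width: 0.0856
```

```bash
cat >> h.py <<'E'
def todo(p,yaw,tilt=True):
    "remaining shift in tool axes and turn (rotvec, tool) to vertical tool at p with jaw yaw (deg)"
    o=r.get_obs(); M=Ro.from_quat(o["tcp_rot"]).as_matrix(); a=np.radians(yaw)
    G=np.array([[np.cos(a),np.sin(a),0],[np.sin(a),-np.cos(a),0],[0,0,-1]])
    print("t",o["clock"],"pos",np.round(o["position"],4),"yaw",np.degrees(np.arctan2(M[1,0],M[0,0])).round(2),"F",np.round(o["force"],1),"M",np.round(o["moment"],2),"w",o["width"])
    print("shift",(M.T@(np.array(p)-o["position"])).round(4),"turn",Ro.from_matrix(M.T@G).as_rotvec().round(4),"q6",o["joint_positions"][5])
E
python3 - <<'E'
from h import *
todo([.6035,.137,.15],-5)
cap("wrist","w2"); print(proj("w2",[.6035,.137,.0945]))
E
```

```text
t 2.65 pos [0.5779 0.1432 0.1931] yaw -6.14 F [ 0.5 -0.2 -0.7] M [-0.   -0.03 -0.  ] w 0.08557734164671132
shift [0.0267 0.0034 0.0428] turn [-0.0001  0.0132 -0.0199] q6 0.27338469538578053
[349.11896822 193.81987398]
```

View pics/w2.png

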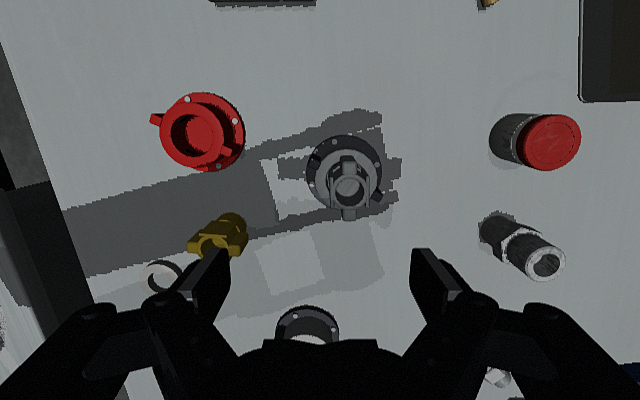

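The cup's mouth is near (348,188) with the wings nearly vertical in the picture, so the jaw yaw is right. I'll centre, then check again once the arm is still.

Call:
move_arm([
  {"x": 0.014,"y": 0.002,"z": 0.01,"rx": 0,"ry": 0.006,"rz": -0.01},
  {"x": 0.01,"y": 0.001,"z": 0.01,"rx": 0,"ry": 0.005,"rz": -0.01},
  {"x": 0.003,"y": 0,"z": 0.01,"rx": 0,"ry": 0,"rz": 0},
  {"x": 0,"y": 0,"z": 0,"rx": 0,"ry": 0,"rz": 0},
  {"x": 0,"y": 0,"z": 0,"rx": 0,"ry": 0,"rz": 0},
  {"x": 0,"y": 0,"z": 0,"rx": 0,"ry": 0,"rz": 0},
  {"x": 0,"y": 0,"z": 0,"rx": 0,"ry": 0,"rz": 0},
  {"x": 0,"y": 0,"z": 0,"rx": 0,"ry": 0,"rz": 0},
  {"x": 0,"y": 0,"z": 0,"rx": 0,"ry": 0,"rz": 0},
  {"x": 0,"y": 0,"z": 0,"rx": 0,"ry": 0,"rz": 0},
])

```text
clock: 3.53
position: [0.6001, 0.1321, 0.1588]
tcp_rot: [0.999, -0.049, -0.006, 0.001]
force: [0.2, 0.8, -0.9]
width: 0.0855
```

```bash
python3 - <<'E'
from h import *
cap("wrist","w3"); todo([.6035,.137,.064],-5)
u,v=proj("w3",[.6035,.137,.0945]);print(u,v)
x,y=int(u)-65,int(v)-65; print(x,y); crop("w3","w3c",(x,y,x+130,y+130),4.5)
E
```

```text
t 3.5833 pos [0.6002 0.1321 0.1589] yaw -5.56 F [0.1 0.1 0.4] M [-0.04 -0.04  0.01] w 0.08556542923734359
shift [ 0.0038 -0.0055  0.0948] turn [ 0.0033  0.0109 -0.0098] q6 0.24351780091402336
323.6474154803825 194.4492715772478
258 129
```

View pics/w3c.png

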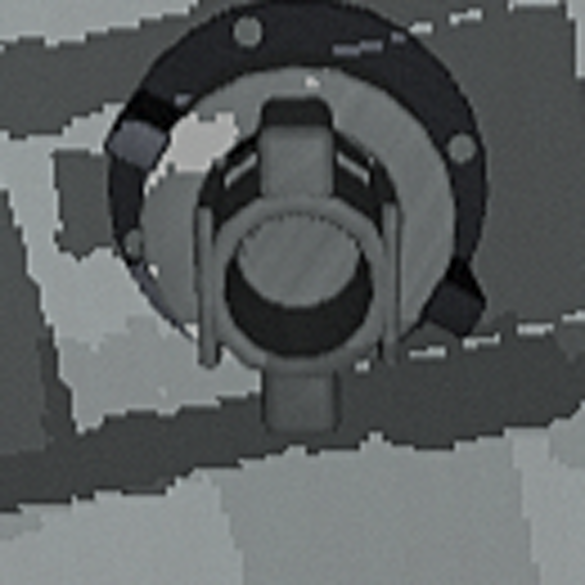

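The mouth centre is at crop (300,280), the wings are vertical, and the ribs are at (137,145) and (458,300). That confirms the anticlockwise turn.

```bash
python3 - <<'E'
from h import *
W=lambda x,y,z:ray("w3",258+x/4.5,129+y/4.5,z)
an=lambda a,b:np.degrees(np.arctan2(*(b-a)[1::-1]))%180
z=.0945
print("mouth",W(300,280,z)); a,b=W(295,130,z),W(302,433,z);print("wings",an(a,b),"edges",an(W(262,135,z),W(266,428,z)),an(W(332,135,z),W(340,428,z)), "flats",an(W(203,205,z),W(208,366,z)),an(W(392,205,z),W(389,360,z)))
p,q=W(137,143,.046),W(460,303,.046); print("ribs",an(p,q),(p+q)/2,np.linalg.norm(p-q))
m=W(300,280,z);todo([m[0],m[1],.064],-5)
E
```

```text
mouth [0.60455241 0.13957616 0.0945    ]
wings 86.0066021843881 edges 85.07840994632888 86.67900546392808 flats 85.35136088846244 84.74176372699347
ribs 147.7486512023823 [0.60497209 0.13858304 0.046     ] 0.07634124532488606
t 3.5833 pos [0.6002 0.1321 0.1589] yaw -5.56 F [0.1 0.1 0.4] M [-0.04 -0.04  0.01] w 0.08556542923734359
shift [ 0.0046 -0.0081  0.0948] turn [ 0.0033  0.0109 -0.0098] q6 0.24351780091402336
```

Call:
move_arm([
  {"x": 0.003,"y": -0.005,"z": 0,"rx": 0.002,"ry": 0.006,"rz": -0.01},
  {"x": 0.002,"y": -0.003,"z": 0.01,"rx": 0.001,"ry": 0.004,"rz": 0},
  {"x": 0,"y": 0,"z": 0.012,"rx": 0,"ry": 0,"rz": 0},
  {"x": 0,"y": 0,"z": 0.012,"rx": 0,"ry": 0,"rz": 0},
  {"x": 0,"y": 0,"z": 0.012,"rx": 0,"ry": 0,"rz": 0},
  {"x": 0,"y": 0,"z": 0.012,"rx": 0,"ry": 0,"rz": 0},
  {"x": 0,"y": 0,"z": 0.012,"rx": 0,"ry": 0,"rz": 0},
  {"x": 0,"y": 0,"z": 0.01,"rx": 0,"ry": 0,"rz": 0},
  {"x": 0,"y": 0,"z": 0,"rx": 0,"ry": 0,"rz": 0},
  {"x": 0,"y": 0,"z": 0,"rx": 0,"ry": 0,"rz": 0},
])

```text
clock: 4.42
position: [0.604, 0.1407, 0.0673]
tcp_rot: [0.999, -0.043, -0.002, 0.0]
force: [0.2, 0.3, 0.1]
width: 0.0853
```

```bash
python3 -c "
from h import *
todo([.6043,.139,.064],-4.5)"
```

```text
t 4.4167 pos [0.604  0.1407 0.0673] yaw -4.89 F [0.2 0.3 0.1] M [-0.05 -0.05 -0.03] w 0.08527898887555846
shift [0.0004 0.0016 0.0033] turn [ 0.001   0.0047 -0.0068] q6 0.24372829086457953
```

Call:
move_arm([
  {"x": 0,"y": 0.0016,"z": 0.003,"rx": 0,"ry": 0.004,"rz": -0.005},
  {"x": 0,"y": 0,"z": 0,"rx": 0,"ry": 0,"rz": 0},
  {"x": 0,"y": 0,"z": 0,"rx": 0,"ry": 0,"rz": 0},
  {"x": 0,"y": 0,"z": 0,"rx": 0,"ry": 0,"rz": 0},
  {"x": 0,"y": 0,"z": 0,"rx": 0,"ry": 0,"rz": 0},
  {"x": 0,"y": 0,"z": 0,"rx": 0,"ry": 0,"rz": 0},
  {"x": 0,"y": 0,"z": 0,"rx": 0,"ry": 0,"rz": 0},
  {"x": 0,"y": 0,"z": 0,"rx": 0,"ry": 0,"rz": 0},
  {"x": 0,"y": 0,"z": 0,"rx": 0,"ry": 0,"rz": 0},
  {"x": 0,"y": 0,"z": 0,"rx": 0,"ry": 0,"rz": 0},
], grip=-1)

```text
clock: 5.25
position: [0.5956, 0.1397, 0.0666]
tcp_rot: [0.999, -0.04, -0.009, 0.001]
force: [-1.2, -0.5, -0.8]
width: 0.0014
```

```bash
python3 -c "
from h import *
todo([.6043,.139,.064],-4.5)"
```

```text
t 5.25 pos [0.5956 0.1397 0.0666] yaw -4.62 F [-1.2 -0.5 -0.8] M [ 0.01  0.07 -0.02] w 0.0014453966554718802
shift [0.0088 0.     0.0025] turn [ 0.0018  0.0181 -0.0021] q6 0.23671458040234988
```

The fingers shut completely without holding the cup, so I'll look.

```bash
python3 - <<'E'
from h import *
cap("scene","s2"); cap("wrist","w4"); cap("top","t2")
crop("s2","a",(205,150,305,280),3); crop("w4","b",(230,130,420,320),2.05)
a,b=[cv2.imread(f"pics/{n}.png") for n in "ab"]; print(a.shape,b.shape)
cv2.imwrite("pics/g.png",np.hstack([a,b[:390] if b.shape[0]>=390 else cv2.copyMakeBorder(b,0,390-b.shape[0],0,0,0)]))
print(proj("s2",r.get_obs()["position"]),proj("w4",r.get_obs()["position"]))
E
```

```text
(390, 300, 3) (389, 389, 3)
[257.44523933 233.174186  ] [319.13534817 231.92826486]
```

View pics/g.png

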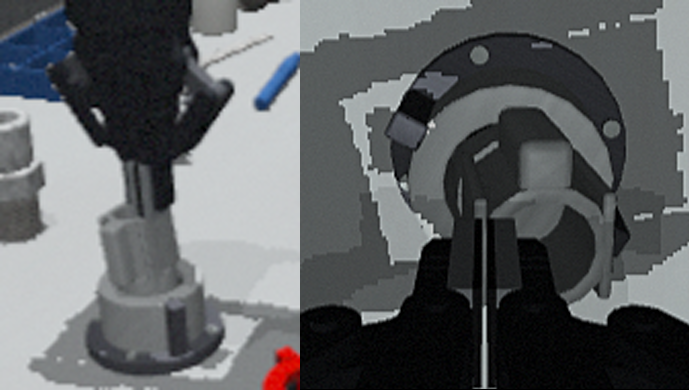

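The cup is still in its bore but leans or has shifted to +x, and the shut fingers sit at its left edge near (320,232). I'll compare with where the cup should appear.

```bash
python3 - <<'E'
from h import *
for nm,X in dict(mouth=[.6043,.139,.0945],rimc=[.6043,.139,.045],mouthLow=[.6043,.139,.085],flatR=[.6223,.138,.0945],flatL=[.5863,.140,.0945],wing1=[.606,.168,.0945],foot=[.604,.138,.006]).items():
    a=proj("w4",X); b=proj("s2",X)
    print(nm,"w4 comp",((a-[230,130])*2.05+[300,0]).round(),"s2 comp",((b-[205,150])*3).round())
print("cup mouth seen at z .0945",ray("w4",352,249.5,.0945),"z .085",ray("w4",352,249.5,.085))
E
```

```text
mouth w4 comp [516. 253.] s2 comp [143. 207.]
rimc w4 comp [511. 183.] s2 comp [149. 276.]
mouthLow w4 comp [514. 236.] s2 comp [144. 221.]
flatR w4 comp [588. 251.] s2 comp [120. 202.]
flatL w4 comp [443. 254.] s2 comp [166. 213.]
wing1 w4 comp [515. 141.] s2 comp [114. 226.]
foot w4 comp [508. 151.] s2 comp [155. 328.]
cup mouth seen at z .0945 [0.61297795 0.14044347 0.0945    ] z .085 [0.61355048 0.13577823 0.085     ]
```

The wrist pictures suggest the real fingertips are about 25 mm behind the stated TCP: about 40 mm behind when open and 23 mm when shut. If so, the fingers closed at the height of the head's top. I'll release gently, back up and check that.

Call:
move_arm([
  {"x": 0,"y": 0,"z": 0,"rx": 0,"ry": 0,"rz": 0},
  {"x": 0,"y": 0,"z": -0.004,"rx": 0,"ry": 0,"rz": 0},
  {"x": 0,"y": 0,"z": -0.02,"rx": 0,"ry": 0,"rz": 0},
  {"x": 0,"y": 0,"z": -0.03,"rx": 0,"ry": 0,"rz": 0},
  {"x": 0,"y": 0,"z": -0.03,"rx": 0,"ry": 0,"rz": 0},
  {"x": 0,"y": 0,"z": -0.02,"rx": 0,"ry": 0,"rz": 0},
  {"x": 0,"y": 0,"z": 0,"rx": 0,"ry": 0,"rz": 0},
  {"x": 0,"y": 0,"z": 0,"rx": 0,"ry": 0,"rz": 0},
  {"x": 0,"y": 0,"z": 0,"rx": 0,"ry": 0,"rz": 0},
  {"x": 0,"y": 0,"z": 0,"rx": 0,"ry": 0,"rz": 0},
], grip=-0.8)

```text
clock: 6.23
position: [0.602, 0.1394, 0.1771]
tcp_rot: [0.999, -0.041, -0.005, 0.0]
force: [0.1, 0.1, -1.1]
width: 0.0085
```

```bash
python3 - <<'E'
from h import *
cap("scene","s3"); cap("wrist","w5"); cap("top","t3"); todo([.604,.139,.14],-4.5)
u,v=proj("w5",[.608,.139,.0945]).astype(int); t=r.get_obs()["position"]; print("tcp px",proj("w5",t),"s3 tcp",proj("s3",t))
x,y=u-60,v-65; crop("w5","b",(x,y,x+130,y+130),3); crop("s3","a",(205,150,305,280),3); print("w origin",x,y)
crop("s2","c",(205,150,225,280),1)
a,b=[cv2.imread(f"pics/{n}.png") for n in "ab"]; print(a.shape,b.shape)
cv2.imwrite("pics/g2.png",np.hstack([a,b[:390]]))
E
```

```text
t 6.3833 pos [0.6013 0.1393 0.1763] yaw -4.67 F [ 0.2 -0.4 -0.1] M [ 0.01  0.02 -0.03] w 0.008288785686492951
shift [0.0032 0.0001 0.0362] turn [ 0.0011  0.0118 -0.0029] q6 0.2368679956628533
tcp px [318.41197641 231.71521401] s3 tcp [249.94937106 178.75716848]
w origin 267 129
(390, 300, 3) (390, 390, 3)
```

View pics/g2.png

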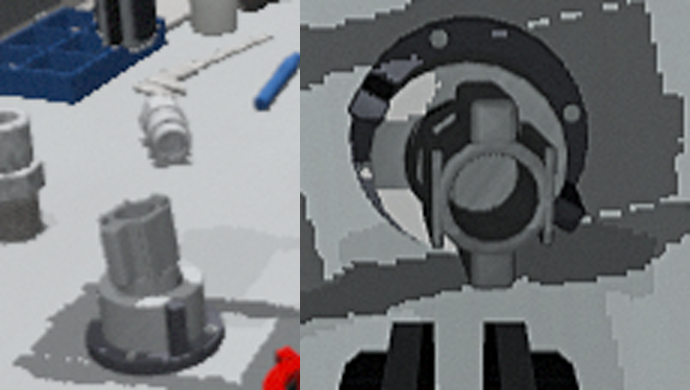

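The scene shows the fingertips at comp (125,45), but the reported TCP projects to (135,87). So the tips really are about 28 mm short of the reported TCP. The cup is back near its place, leaning slightly to +x, with mouth centre at comp (493,197).

```bash
python3 - <<'E'
from h import *
W=lambda x,y,z:ray("w5",267+(x-300)/3,129+y/3,z)
an=lambda a,b:np.degrees(np.arctan2(*(b-a)[1::-1]))%180
print(W(493,197,.0945),"rim ribs mid",(W(372,103,.046)+W(572,203,.046))/2,"wings",an(W(492,105,.0945),W(493,282,.0945)),"flats",an(W(437,150,.0945),W(437,245,.0945)),an(W(548,150,.0945),W(550,242,.0945)))
print("ribs",an(W(372,103,.046),W(572,203,.046)))
print("foot ellipse centre",W(470,143,.008))
o=r.get_obs();c=np.load("pics/w5.npz")
M=Ro.from_quat(o["tcp_rot"]).as_matrix()
# shut-ish tip near corner: tool (±.0042,-.011,-d)
for d in(0,.01,.02,.03,.04):
    p=[proj("w5",o["position"]+M@[s*.0042,-.011,-d]) for s in(-1,1)]
    print(d,[((q-[267,129])*3+[300,0]).round() for q in p],((proj("s3",o["position"]+M@[0,0,-d])-[205,150])*3).round())
E
```

```text
[0.61128542 0.13879944 0.0945    ] rim ribs mid [0.6061756 0.1407533 0.046    ] wings 86.29782357286592 flats 85.0146747841527 88.17029891939043
ribs 148.40980796542556
foot ellipse centre [0.60479785 0.13627968 0.008     ]
0 [array([433., 256.]), array([476., 256.])] [135.  86.]
0.01 [array([432., 274.]), array([477., 274.])] [133.  71.]
0.02 [array([430., 294.]), array([478., 294.])] [132.  55.]
0.03 [array([429., 316.]), array([479., 316.])] [130.  39.]
0.04 [array([427., 342.]), array([481., 342.])] [128.  23.]
```

Call:
move_arm([
  {"x": 0.004,"y": 0,"z": 0.005,"rx": 0,"ry": 0.008,"rz": 0},
  {"x": 0,"y": 0,"z": 0.01,"rx": 0,"ry": 0.004,"rz": 0},
  {"x": 0,"y": 0,"z": 0.012,"rx": 0,"ry": 0,"rz": 0},
  {"x": 0,"y": 0,"z": 0.012,"rx": 0,"ry": 0,"rz": 0},
  {"x": 0,"y": 0,"z": 0.012,"rx": 0,"ry": 0,"rz": 0},
  {"x": 0,"y": 0,"z": 0.012,"rx": 0,"ry": 0,"rz": 0},
  {"x": 0,"y": 0,"z": 0.012,"rx": 0,"ry": 0,"rz": 0},
  {"x": 0,"y": 0,"z": 0.012,"rx": 0,"ry": 0,"rz": 0},
  {"x": 0,"y": 0,"z": 0.012,"rx": 0,"ry": 0,"rz": 0},
  {"x": 0,"y": 0,"z": 0.005,"rx": 0,"ry": 0,"rz": 0},
], grip=1)

```text
clock: 7.22
position: [0.6008, 0.1381, 0.0554]
tcp_rot: [0.999, -0.041, -0.004, 0.002]
force: [-0.1, 0.4, 0.3]
width: 0.0852
```

```bash
python3 -c "
from h import *
todo([.605,.139,.036],-4)"
```

```text
t 7.2167 pos [0.6008 0.1381 0.0554] yaw -4.67 F [-0.1  0.4  0.3] M [-0.07  0.01  0.04] w 0.08524883067878967
shift [ 0.0042 -0.0013  0.0194] turn [ 0.0034  0.0084 -0.0116] q6 0.2384986175997255
```

Call:
move_arm([
  {"x": 0.004,"y": -0.001,"z": 0.008,"rx": 0.003,"ry": 0.008,"rz": -0.01},
  {"x": 0.001,"y": 0,"z": 0.008,"rx": 0,"ry": 0.002,"rz": 0},
  {"x": 0.001,"y": 0,"z": 0.003,"rx": 0,"ry": 0.001,"rz": 0},
  {"x": 0.0005,"y": 0,"z": 0,"rx": 0,"ry": 0.001,"rz": 0},
  {"x": 0,"y": 0,"z": 0,"rx": 0,"ry": 0,"rz": 0},
  {"x": 0,"y": 0,"z": 0,"rx": 0,"ry": 0,"rz": 0},
  {"x": 0,"y": 0,"z": 0,"rx": 0,"ry": 0,"rz": 0},
  {"x": 0,"y": 0,"z": 0,"rx": 0,"ry": 0,"rz": 0},
  {"x": 0,"y": 0,"z": 0,"rx": 0,"ry": 0,"rz": 0},
  {"x": 0,"y": 0,"z": 0,"rx": 0,"ry": 0,"rz": 0},
])

```text
clock: 8.05
position: [0.6099, 0.1389, 0.0352]
tcp_rot: [0.999, -0.035, 0.004, -0.0]
force: [0.6, 0.7, -0.0]
width: 0.0857
```

```bash
python3 -c "
from h import *
todo([.605,.139,.036],-4)"
```

```text
t 8.05 pos [0.6099 0.1389 0.0352] yaw -4.03 F [ 0.6  0.7 -0. ] M [-0.01 -0.02  0.01] w 0.08565285175930953
shift [-0.0049  0.0002 -0.0008] turn [-0.0006 -0.008  -0.0005] q6 0.2262877284278304
```

Call:
move_arm([
  {"x": -0.004,"y": 0,"z": -0.0005,"rx": 0,"ry": -0.007,"rz": 0},
  {"x": 0,"y": 0,"z": 0,"rx": 0,"ry": 0,"rz": 0},
  {"x": 0,"y": 0,"z": 0,"rx": 0,"ry": 0,"rz": 0},
  {"x": 0,"y": 0,"z": 0,"rx": 0,"ry": 0,"rz": 0},
  {"x": 0,"y": 0,"z": 0,"rx": 0,"ry": 0,"rz": 0},
  {"x": 0,"y": 0,"z": 0,"rx": 0,"ry": 0,"rz": 0},
  {"x": 0,"y": 0,"z": 0,"rx": 0,"ry": 0,"rz": 0},
  {"x": 0,"y": 0,"z": 0,"rx": 0,"ry": 0,"rz": 0},
  {"x": 0,"y": 0,"z": 0,"rx": 0,"ry": 0,"rz": 0},
  {"x": 0,"y": 0,"z": 0,"rx": 0,"ry": 0,"rz": 0},
], grip=-1)

```text
clock: 8.88
position: [0.6068, 0.1393, 0.0371]
tcp_rot: [0.999, -0.035, 0.002, -0.0]
force: [-0.4, 0.7, 0.4]
width: 0.0355
```

```bash
python3 -c "
from h import *
todo([.605,.139,.036],-4)"
```

```text
t 8.8833 pos [0.6068 0.1393 0.0371] yaw -4.01 F [-0.4  0.7  0.4] M [-0.05 -0.13  0.  ] w 0.03551338006669096
shift [-0.0018  0.0004  0.0011] turn [-0.0011 -0.0039 -0.0002] q6 0.22547429775481576
```

Gripped at 35.5 mm, which matches the flats. Now I twist anticlockwise while pressing gently, starting with one call to read the loads.

Call:
move_arm([
  {"x": -0.001,"y": 0,"z": 0.001,"rx": 0,"ry": -0.002,"rz": -0.03},
  {"x": 0,"y": 0,"z": 0.002,"rx": 0,"ry": 0,"rz": -0.04},
  {"x": 0,"y": 0,"z": 0.002,"rx": 0,"ry": 0,"rz": -0.05},
  {"x": 0,"y": 0,"z": 0.002,"rx": 0,"ry": 0,"rz": -0.05},
  {"x": 0,"y": 0,"z": 0.002,"rx": 0,"ry": 0,"rz": -0.05},
  {"x": 0,"y": 0,"z": 0.002,"rx": 0,"ry": 0,"rz": -0.05},
  {"x": 0,"y": 0,"z": 0.002,"rx": 0,"ry": 0,"rz": -0.05},
  {"x": 0,"y": 0,"z": 0.002,"rx": 0,"ry": 0,"rz": -0.05},
  {"x": 0,"y": 0,"z": 0.002,"rx": 0,"ry": 0,"rz": -0.05},
  {"x": 0,"y": 0,"z": 0.002,"rx": 0,"ry": 0,"rz": -0.05},
])

```text
clock: 9.72
position: [0.6063, 0.1407, 0.0316]
tcp_rot: [0.979, 0.202, -0.001, -0.003]
force: [-3.3, -0.4, 7.4]
width: 0.0359
```

```bash
python3 -c "
from h import *
todo([.605,.139,.027],57.7)"
```

```text
t 9.7167 pos [0.6063 0.1407 0.0316] yaw 23.36 F [-3.3 -0.4  7.4] M [-0.13  0.47 -0.24] w 0.035930990296083425
shift [-0.0018  0.0011  0.0046] turn [-0.0066 -0.0006 -0.5994] q6 -0.2575613101948624
```

It dropped 5.5 mm and turned 27° with Fz at 7 N, so it's moving well. Continue.

Call:
move_arm([
  {"x": -0.0005,"y": 0,"z": 0.002,"rx": -0.002,"ry": 0,"rz": -0.06},
  {"x": 0,"y": 0,"z": 0.002,"rx": -0.001,"ry": 0,"rz": -0.06},
  {"x": 0,"y": 0,"z": 0.002,"rx": 0,"ry": 0,"rz": -0.06},
  {"x": 0,"y": 0,"z": 0.002,"rx": 0,"ry": 0,"rz": -0.06},
  {"x": 0,"y": 0,"z": 0.002,"rx": 0,"ry": 0,"rz": -0.06},
  {"x": 0,"y": 0,"z": 0.002,"rx": 0,"ry": 0,"rz": -0.06},
  {"x": 0,"y": 0,"z": 0.003,"rx": 0,"ry": 0,"rz": -0.06},
  {"x": 0,"y": 0,"z": 0.003,"rx": 0,"ry": 0,"rz": -0.06},
  {"x": 0,"y": 0,"z": 0.003,"rx": 0,"ry": 0,"rz": -0.05},
  {"x": 0,"y": 0,"z": 0.003,"rx": 0,"ry": 0,"rz": -0.03},
])

```text
clock: 10.55
position: [0.6049, 0.1412, 0.0302]
tcp_rot: [0.884, 0.468, -0.004, -0.007]
force: [-6.0, -2.7, 15.0]
width: 0.0358
```

```bash
python3 -c "
from h import *
todo([.605,.139,.027],57.7)"
```

```text
t 10.55 pos [0.6049 0.1412 0.0302] yaw 55.82 F [-6.  -2.7 15. ] M [-0.06  0.91 -0.47] w 0.03577899718614491
shift [-0.0017  0.0013  0.0031] turn [-0.0165  0.0008 -0.0329] q6 -0.8291380046183167
```

Call:
move_arm([
  {"x": -0.001,"y": 0.001,"z": 0.004,"rx": -0.01,"ry": 0,"rz": -0.06},
  {"x": 0,"y": 0.001,"z": 0.005,"rx": -0.005,"ry": 0,"rz": -0.06},
  {"x": 0,"y": 0,"z": 0.006,"rx": -0.005,"ry": 0,"rz": -0.06},
  {"x": 0,"y": 0,"z": 0.006,"rx": -0.005,"ry": 0,"rz": 0.05},
  {"x": 0,"y": 0,"z": 0.006,"rx": -0.005,"ry": 0,"rz": 0.06},
  {"x": 0,"y": 0,"z": 0.006,"rx": -0.005,"ry": 0,"rz": 0.06},
  {"x": 0,"y": 0,"z": 0.006,"rx": -0.005,"ry": 0,"rz": 0.06},
  {"x": 0,"y": 0,"z": 0.006,"rx": -0.005,"ry": 0,"rz": -0.04},
  {"x": 0,"y": 0,"z": 0.006,"rx": -0.005,"ry": 0,"rz": -0.05},
  {"x": 0,"y": 0,"z": 0.006,"rx": -0.005,"ry": 0,"rz": -0.05},
])

```text
clock: 11.38
position: [0.6053, 0.1386, 0.0284]
tcp_rot: [0.863, 0.505, -0.001, 0.013]
force: [-11.5, -4.0, 29.5]
width: 0.0351
```

```bash
python3 - <<'E'
from h import *
todo([.605,.139,.027],57.7)
cap("scene","s4"); crop("s4","a",(205,170,305,290),4); crop("sc1","b",(305,165,400,245),4)
a,b=[cv2.imread(f"pics/{n}.png") for n in "ab"]; b=cv2.copyMakeBorder(b,0,480-b.shape[0],0,0,0)
cv2.imwrite("pics/s4c.png",a)
E
```

```text
t 11.3833 pos [0.6053 0.1386 0.0284] yaw 60.68 F [-11.5  -4.   29.5] M [-0.18  2.36 -0.83] w 0.0351049179655545
shift [ 0.0002 -0.0005  0.0014] turn [0.0208 0.0148 0.0521] q6 -0.869806318904175
```

Call:
move_arm([
  {"x": 0,"y": 0,"z": 0.003,"rx": 0.02,"ry": 0.01,"rz": 0.04},
  {"x": 0,"y": 0,"z": 0.003,"rx": 0.01,"ry": 0.01,"rz": 0.03},
  {"x": 0,"y": 0,"z": 0.004,"rx": 0.003,"ry": 0.003,"rz": 0.03},
  {"x": 0,"y": 0,"z": 0.004,"rx": 0,"ry": 0,"rz": 0.03},
  {"x": 0,"y": 0,"z": 0.004,"rx": 0,"ry": 0,"rz": -0.03},
  {"x": 0,"y": 0,"z": 0.004,"rx": 0,"ry": 0,"rz": -0.03},
  {"x": 0,"y": 0,"z": 0.003,"rx": 0,"ry": 0,"rz": 0},
  {"x": 0,"y": 0,"z": 0.001,"rx": 0,"ry": 0,"rz": 0},
  {"x": 0,"y": 0,"z": 0,"rx": 0,"ry": 0,"rz": 0},
  {"x": 0,"y": 0,"z": 0,"rx": 0,"ry": 0,"rz": 0},
])

```text
clock: 12.27
position: [0.6041, 0.1391, 0.029]
tcp_rot: [0.878, 0.479, -0.004, -0.008]
force: [-0.3, -0.4, 1.9]
width: 0.0349
```

```bash
python3 - <<'E'
from h import *
todo([.605,.139,.027],57.7)
E
```

```text
t 12.2667 pos [0.6041 0.1391 0.029 ] yaw 57.25 F [-0.3 -0.4  1.9] M [-0.18 -0.16 -0.08] w 0.03494271504399681
shift [0.0004 0.0009 0.002 ] turn [-0.0171 -0.0009 -0.0078] q6 -0.8592736695259783
```

Call:
move_arm([
  {"x": 0,"y": 0,"z": 0,"rx": 0,"ry": 0,"rz": 0},
  {"x": 0,"y": 0,"z": 0,"rx": 0,"ry": 0,"rz": 0},
  {"x": 0,"y": 0,"z": 0,"rx": 0,"ry": 0,"rz": 0},
  {"x": 0,"y": 0,"z": 0,"rx": 0,"ry": 0,"rz": 0},
  {"x": 0,"y": 0,"z": 0,"rx": 0,"ry": 0,"rz": 0},
  {"x": 0,"y": 0,"z": -0.02,"rx": 0,"ry": 0,"rz": 0},
  {"x": 0,"y": 0,"z": -0.035,"rx": 0,"ry": 0,"rz": 0},
  {"x": 0,"y": 0,"z": -0.035,"rx": 0,"ry": 0,"rz": 0},
  {"x": 0,"y": 0,"z": -0.035,"rx": 0,"ry": 0,"rz": 0},
  {"x": 0,"y": 0,"z": -0.02,"rx": 0,"ry": 0,"rz": 0},
], grip=1)

```text
clock: 13.1
position: [0.5987, 0.1367, 0.1675]
tcp_rot: [0.878, 0.479, -0.015, -0.012]
force: [1.3, -0.7, 0.1]
width: 0.0852
```

```bash
python3 - <<'E'
from h import *
todo([.605,.139,.16],57.7)
cap("scene","s5"); cap("wrist","w6"); todo([.605,.139,.16],57.7)
u,v=proj("w6",[.605,.139,.07]).astype(int); x,y=u-60,v-60; print("w origin",x,y)
crop("w6","b",(x,y,x+120,y+120),3.75); crop("s5","a",(228,200,288,275),6)
a,b=[cv2.imread(f"pics/{n}.png") for n in "ab"]; print(a.shape,b.shape)
cv2.imwrite("pics/g3.png",np.hstack([a,b]) if a.shape[0]==b.shape[0] else a)
E
```

```text
t 13.1 pos [0.5987 0.1367 0.1675] yaw 57.27 F [ 1.3 -0.7  0.1] M [ 0.   -0.04  0.04] w 0.08521065878796052
shift [0.0055 0.0043 0.0072] turn [-0.0356  0.0144 -0.0077] q6 -0.8583429126863228
t 13.2 pos [0.6008 0.137  0.1691] yaw 57.27 F [ 0.  -0.4  0.7] M [-0.01 -0.09 -0.02] w 0.0850068860575214
shift [0.0041 0.0027 0.009 ] turn [-0.0313  0.0106 -0.0077] q6 -0.8583758654571966
w origin 264 134
(450, 360, 3) (450, 450, 3)
```

View pics/g3.png

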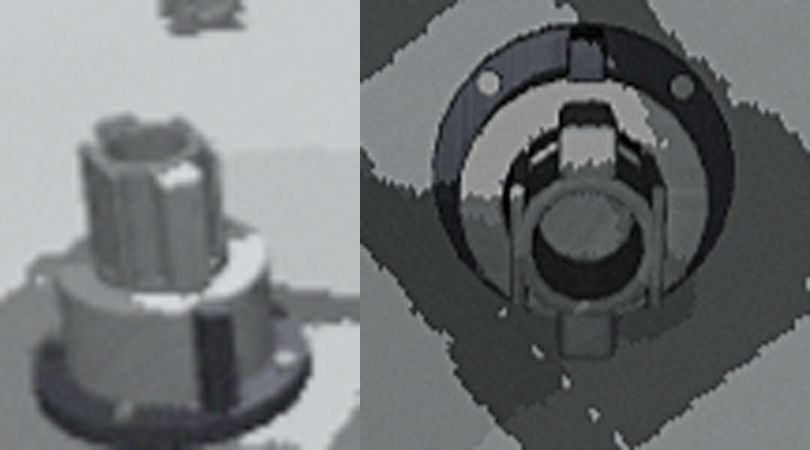

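In the scene crop the head is down on the rim with no dark gap. In the wrist crop the wings line up with the ribs, the upper one at (587,55). I'll put numbers on height, tilt and angle.

```bash
python3 - <<'E'
from h import *
S=lambda X:((proj("s5",X)-[228,200])*6).round()
c=np.array([.6045,.139,0]); cam=np.array([.1587,.7657,0]); d=(cam-c)/np.linalg.norm(cam-c)
a=np.radians(147.7); w=np.array([np.cos(a),np.sin(a),0])
k=lambda z:np.array([0,0,z])
print("rim front",S(c+d*.034+k(.045)),"rim back",S(c-d*.034+k(.045)),"rib top outer",S(c+w*.044+k(.046)),"foot front",S(c+d*.045+k(.008)),S(c+d*.045))
for g in(0,.003,.006): print(g,"head under front",S(c+d*.0195+k(.045+g)),"top front",S(c+d*.0195+k(.085+g)),"mouth",S(c+k(.085+g)),"mouth back",S(c-d*.013+k(.085+g)))
W=lambda x,y,z:ray("w6",264+(x-360)/3.75,134+y/3.75,z)
an=lambda a,b:np.degrees(np.arctan2(*(b-a)[1::-1]))%180
for z in(.085,.088): print("mouth",W(588,247,z),"wings",an(W(588,118,z),W(587,358,z)),"bars mm",1e3*np.linalg.norm(W(517,245,z)-W(657,245,z)),"winglen",1e3*np.linalg.norm(W(588,118,z)-W(587,358,z)))
print("rib far",an(c,W(587,55,.046)), W(587,55,.046),"rim L/R", W(459,190,.045),W(709,190,.045))
W3=lambda x,y,z:ray("w3",258+x/4.5,129+y/4.5,z)
print("w3 bars",1e3*np.linalg.norm(W3(203,285,.0945)-W3(392,285,.0945)))
E
```

```text
rim front [165. 305.] rim back [155. 204.] rib top outer [220. 307.] foot front [176. 425.] [179. 447.]
0 head under front [163. 282.] top front [152. 169.] mouth [149. 141.] mouth back [148. 124.]
0.003 head under front [162. 274.] top front [151. 160.] mouth [148. 133.] mouth back [147. 115.]
0.006 head under front [161. 265.] top front [150. 152.] mouth [148. 124.] mouth back [146. 107.]
mouth [0.60601067 0.13854527 0.085     ] wings 147.32541079310994 bars mm 32.712768108351874 winglen 57.859885238214346
mouth [0.60532631 0.13895342 0.088     ] wings 147.3254107931099 bars mm 32.33286299646312 winglen 57.18793763345979
rib far 146.88952928565112 [0.57153286 0.16049959 0.046     ] rim L/R [0.58333836 0.11253004 0.045     ] [0.61921315 0.16868425 0.045     ]
w3 bars 33.39767255327634
```

The angle is 147.3° for the wings and about 147° for the ribs. The mouth row is 143, and 141 is predicted for zero gap. I'll check the other cup by image difference, then hand in.

```bash
python3 - <<'E'
from h import *
g=lambda n:cv2.cvtColor(np.load(f"pics/{n}.npz")["image"],cv2.COLOR_RGB2GRAY).astype(np.float32)[180:228,312:358]
print(cv2.phaseCorrelate(g("sc1"),g("s5")))
print(workorder.hand_in(), r.get_obs()["clock"])
E
```

```text
((0.0005816963398537212, 0.07401721975854869), 0.9903234204070436)
the job is handed in; nothing more can be done
the job is handed in; nothing more can be done
```

I gripped the proud cup by its flats, twisted it about 60° while pressing (30 N wrist force read at the end of the hardest press), let go and handed in. By my last checks it is home.

**Last checks**
- **Height:** the mouth sits at row 143 in the enlarged scene view, against 141 predicted for a head resting on the rim. No gap shows under the head. At about 2 mm per camera pixel, this is only good to about 1–2 mm.
- **Angle:** wings at 147.3° and ribs at about 147°.
- **Position:** the mouth centre is within about 2 mm of the holder axis. I did not measure tilt directly; the mouth offset suggests about 2°.
- **Other cup:** no visible movement, with an image shift under 0.1 pixel.
- **Robot:** the gripper is open and well above the cup. The clock read 13.2 s just before handing in.

**What went wrong or disagreed with the text**
- **Turn direction:** all three cameras showed the wings about 60° clockwise of the ribs, not anticlockwise as stated. I turned the cup anticlockwise.
- **Fingertips:** they are really about 25–30 mm short of the reported TCP. Because of this, my first grip closed at the top of the head and tipped the cup slightly. I released it and gripped again about 30 mm lower, which held at 35.5 mm.

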